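# Hold the tomato over the board with the tongs

### The arm

A 6-joint arm with a two-finger parallel gripper is mounted at the origin on a cart in front of the work surface, level with it; the furniture and walls round the work are solid. World frame = base frame: x ahead of the robot, y to its left, z up, the work surface at z = 0. Lengths are in m, angles in degrees, forces in N, time in s.
With the tool pointing down it reaches from about 0.25 to 0.8 m from the base axis. Payload 8.5 kg.
Tool frame: the origin (TCP) lies at the very end of the fingers, on their centre line; the grasp point (between the pads) lies 19 mm behind it; z points along the fingers, y is the line along which they close (so a half turn about z gives the same grasp; the last joint's range is limited). The gripper opens to 85 mm and grips with 20 to 120 N. Pads are 22 mm wide; open, the fingers measure 114 mm over their backs; the gripper's body (76 mm by 85 mm) begins 54 mm behind the grasp point. The pads swing forward as they close: fully open they stand 13 mm farther back than shut.
Start: joints at [74.828, 13.648, -0.773, 75.585, 0, 90], TCP at [0.137, 0.507, 0.231] pointing down, gripper open.
Joint ranges: [-152.45, 152.45], [-59.26, 108.67], [-65.41, 83.53], [-104.44, 129.93], [-82.83, 76.93], [-180, 180]. Speed limits (degrees/s): [127.2, 127.2, 159.86, 180, 180, 180].

### API

Orientations are given as a 3x3 rotation matrix whose columns are the frame's x, y, z axes.
In Python, from workcell import status, snapshot, camera_model, job, finder gives the robot as it stands. The module is installed in compiled form; this text tells all that it offers.
- The arm moves only by the tool move_arm, never from a script. Its arguments are lists of equal length, an entry for each row: "delta_pos": the shift along the tool's x, y, z in cm, a list of three; "twist": the turn about the tool's z in degrees. A call has 1 to 12 rows; each row shifts and turns the commanded pose from where the row before left it, along the tool's axes as they then stand; what a row does not reach is not made up. A row lasts 1/10 s, in which the tool goes at most 50 mm and 8.59 degrees, less where a joint would pass 70% of its speed; a pose out of reach is approached as far as the arm can. A call with a gripper value outside its range is refused whole. "grip" is the opening, from 0 (shut) to 1 (fully open), set as the call begins (left out, the last holds). The fingers move at their own pace and stop on an object; the grip force is fixed at half the most. Time passes only in rows, so rows that do not move let the fingers close. It gives the time, the measured TCP pose, the force, the opening and the grip force at its end, in the units of the state.
- status.get_state(): the state, without advancing time (a new reading comes with each control period).
- snapshot(name): name is "scene" or "top" or "wrist"; returns the picture (384x512x3 uint8, red, green, blue); there is no depth.
- camera_model(name): a dict with "vfov" (degrees; the focal length in pixels is half the picture's height over the tangent of half this angle, whatever the lens; pixels are square), "cx", "cy" (the principal point, pixels), "pose" (4x4, takes a point from camera to world coordinates). Camera axes: x right, y down, z forward; pixel columns grow to the right and rows downward; lengths in m; the calibration is good to about 2 mm. A picture is of the moment at which its call begins: read the wrist's pose just before it. camera_model takes no time and is no camera call; for the wrist camera it gives the pose at the moment of the call.
- job.job_done(): hands the job in; it is judged then, once.
Trained networks look in the newest picture that a camera, given by its name, has taken for a name from the list of things; names that differ only in an ending like _2 or _b are one class to them, and where a whole thing is asked for, a point or a joint stands for the part that bears it (a point fixed in the world has none). Each returns a list of dicts, best first, with "conf" (0 to 1); they miss things now and then, are a little off and sometimes report something else, mostly with a low value. They report only what shows in the picture. A call takes as long as a camera call. They do not tell look-alikes from the thing itself.
- finder.trace(camera, name): "pixels" (384x512 bool, what is visible of it) and "centre" ([column, row] in pixels, amid what is visible of it).
The state is a dict: "t": time; "joints": joint angles; "dq": joint speeds; "effort": joint torques, N m; "ee_pos": TCP position; "ee_rot": TCP orientation; "ft_force": force on the tool from outside, world axes, zero at the start; "ft_torque": the same for the moment, N m; "width": finger opening in m; "grasp_force": force on a finger pad.
Only numpy, scipy, OpenCV 4.12 (cv2) and the standard library are available. Lean on these libraries where they do the work, as an engineer would, in place of code of your own. Each camera call takes 0.05 s, during which the arm holds its last target. There are 200 camera calls.

### The job

Pick up the kitchen tongs, close their jaws on the tomato from both sides, lift it and bring it over the wooden chopping board. Finish still squeezing the tongs, holding the tomato still over the board, at least 10 cm above it. Touch the tomato with the tongs only, never with the robot, and leave the lemon, the honey jar and the salt shaker where they are.

Things in the scene. Friction and masses are not known exactly. Their poses are not given: they have to be found in the camera images.
- tongs: Steel kitchen tongs, black grips and jaws, lying flat: 258 mm long, 26 mm tall, 130 g, balanced at the grips, loose. Origin: underside, midway between the grips. x runs along the tongs from hinge to jaws, y across (the squeezing line), z up. Hinge pin at x = -100 mm, jaw centre +100, jaw tips +122. The arms are coupled to move alike; a spring holds them open.
- tongs_left: The arm of the tongs on the +y side, with its jaw; turns about the hinge. Origin on the hinge axis at the underside. Jaw 45 mm long, 26 tall, 3 thick, hollow towards the item. Open, the jaws stand about 94 mm apart at their middles, 80 mm at their tips, 100 mm over their outsides. Jaws close twice as far as the grips.
- tongs_right: The arm of the tongs on its -y side, with its jaw; mirror image of tongs_left.
- tongs_grip (a point): Midway between the black grips at half height, 13 mm above the underside; axes as tongs. Grips 60 mm long (x +-30), 26 mm tall; over their outer faces 61 mm open, 43 mm closed on the tomato, 25 mm shut empty. Each pushes back with 7 N open, 10 N on the tomato. Squeezed only to some 55 mm, the tongs can be carried, jaws still open round a tomato.
- tongs_jaw (a point): Point midway between the jaws at half their height (100 mm ahead of tongs_grip along x); axes as tongs.
- tomato: Red tomato with a green stalk, 56 x 58 x 62 mm tall, about 80 g, standing on the worktop. Origin: centre of its underside, z up through the stalk.
- tomato_mid (a point): Middle of the tomato, 30 mm above its underside, about the height where it is widest.
- chopping_board: Wooden chopping board, fixed, 240 (x) x 340 (y) x 22 mm. Origin: centre of its underside.
- lemon: Yellow lemon, 83 x 58 x 58 mm, lying on the far right part of the board: bystander. Origin: centre of its underside.
- honey_jar: Jar with a red lid, 65 mm across, 100 mm tall, on the worktop: bystander. Origin: centre of its underside.
- salt_shaker: Salt shaker with a steel cap, 44 mm across, 90 mm tall, on the worktop: bystander. Origin: centre of its underside.
Not all that is in view belongs to the job. There is more than one size of the tomato; the job needs the middle-sized.

How it is judged:
By the outcome, as a careful person would: the job done as asked, in the order asked, and still so for the second after the job is handed in, while the arm keeps its last pose, push and grip.
It also fails if it takes over 38 s, if anything falls off the work surface, if the arm or the gripper's body presses on something with over 40 N, if the wrist force passes 120 N, or if a joint passes its speed limit or range.

## Working session

There is one attempt and no reset: what is moved stays moved. The work goes in short steps, Python scripts to look and compute and a tool call to move; the robot and the scene stay as the last step left them, time stands still between calls to the robot, and variables do not carry over. Pictures are saved under pics/ and viewed, at most 10 in all, crops included, and the job is handed in when it is done.

Besides the shell and the picture viewer there is one more tool, called after "Request:" as a command line: name --pt "numbers of a row" for each row, then --argument value for the rest. move_arm: Moves the arm, as the interface text tells. Its arguments: {"type":"object","properties":{"delta_pos":{"type":"array"},"twist":{"type":"array"},"grip":{"type":"number"}},"required":["delta_pos","twist"]}

```bash
mkdir -p pics
cat > h.py <<'E'
import numpy as np, cv2
from workcell import status, snapshot, camera_model, job, finder
def ray(cam,px,m=None):
    m=m or camera_model(cam); f=192/np.tan(np.radians(m["vfov"])/2); T=np.array(m["pose"])
    d=T[:3,:3]@np.array([(px[0]-m["cx"])/f,(px[1]-m["cy"])/f,1]); return T[:3,3],d
def atz(cam,px,z,m=None):
    o,d=ray(cam,px,m); return o+d*(z-o[2])/d[2]
def proj(cam,P,m=None):
    m=m or camera_model(cam); f=192/np.tan(np.radians(m["vfov"])/2); T=np.array(m["pose"])
    c=T[:3,:3].T@(np.array(P)-T[:3,3]); return np.array([m["cx"]+f*c[0]/c[2],m["cy"]+f*c[1]/c[2]])
def tri(obs):
    A=np.zeros((3,3));b=np.zeros(3)
    for cam,px in obs:
        o,d=ray(cam,px); d=d/np.linalg.norm(d); M=np.eye(3)-np.outer(d,d); A+=M;b+=M@o
    return np.linalg.solve(A,b)
E
python3 - <<'E'
from h import *
a=snapshot("scene"); b=snapshot("top")
cv2.imwrite("pics/scene1.png",a[:,:,::-1]); cv2.imwrite("pics/top1.png",b[:,:,::-1])
for c in("scene","top"):
    m=camera_model(c); print(c,m["vfov"],m["cx"],m["cy"],np.round(m["pose"],3).tolist())
    for n in("tomato","tongs","tongs_left","tongs_right","chopping_board","lemon","honey_jar","salt_shaker"):
        for r in finder.trace(c,n):
            ys,xs=np.nonzero(r["pixels"]); print(n,round(r["conf"],2),np.round(r["centre"],1),xs.min(),xs.max(),ys.min(),ys.max(), np.round(atz(c,r["centre"],0.02),3))
s=status.get_state(); print(s["t"],s["width"])
E
```

```text
scene 48.727903817004865 254.64749225079746 191.12867110655614 [[0.527, -0.633, 0.567, -0.293], [-0.85, -0.377, 0.369, -0.55], [-0.02, -0.676, -0.737, 1.097], [0.0, 0.0, 0.0, 1.0]]
tomato 0.55 [178.1 191.1] 165 187 179 200 [0.401 0.217 0.02 ]
tomato 0.39 [204.8 138.6] 198 209 126 146 [0.673 0.303 0.02 ]
tomato 0.29 [338.6 230.3] 330 351 222 242 [ 0.529 -0.328  0.02 ]
tongs 0.65 [170.6 164.8] 144 204 147 186 [0.49  0.324 0.02 ]
tongs_left 0.62 [168.3 163.2] 150 189 146 179 [0.492 0.337 0.02 ]
tongs_right 0.73 [175.6 169.4] 153 202 160 182 [0.48  0.293 0.02 ]
tongs_right 0.58 [218.4 180.2] 212 227 172 187 [0.515 0.127 0.02 ]
chopping_board 0.91 [304.4 254.6] 240 367 204 301 [ 0.392 -0.278  0.02 ]
lemon 0.53 [303.9 253.4] 240 367 205 301 [ 0.395 -0.275  0.02 ]
honey_jar 0.92 [285.8 165.9] 278 297 156 187 [ 0.7   -0.043  0.02 ]
salt_shaker 0.74 [202.9 135.3] 199 209 127 147 [0.686 0.321 0.02 ]
top 48.21313857453695 251.20432368187156 192.03609044637798 [[-0.017, -0.998, 0.068, 0.449], [-1.0, 0.017, 0.009, -0.015], [-0.01, -0.067, -0.998, 1.216], [0.0, 0.0, 0.0, 1.0]]
tomato 0.82 [169.2 240.3] 157 185 228 257 [0.4   0.225 0.02 ]
tomato 0.76 [203.1 197. ] 196 217 188 207 [0.519 0.13  0.02 ]
tomato 0.69 [239.1 198.5] 233 247 190 203 [0.513 0.03  0.02 ]
tongs 0.78 [129.5 213.7] 125 164 168 250 [0.476 0.336 0.02 ]
tongs_left 0.67 [129.6 203.5] 125 132 178 234 [0.504 0.336 0.02 ]
tongs_right 0.62 [155.2 198. ] 144 158 191 223 [0.518 0.264 0.02 ]
tongs_right 0.16 [275.1 155.3] 266 286 148 159 [ 0.632 -0.073  0.02 ]
chopping_board 0.7 [132.  201.2] 124 165 167 248 [0.51  0.329 0.02 ]
lemon 0.79 [377.9 199.5] 366 388 184 213 [ 0.503 -0.357  0.02 ]
honey_jar 0.6 [275.8 152.3] 265 287 148 160 [ 0.641 -0.076  0.02 ]
salt_shaker 0.35 [131.1 198.1] 125 165 166 251 [0.519 0.332 0.02 ]
0.9 0.0851952662555952
```

View pics/scene1.png

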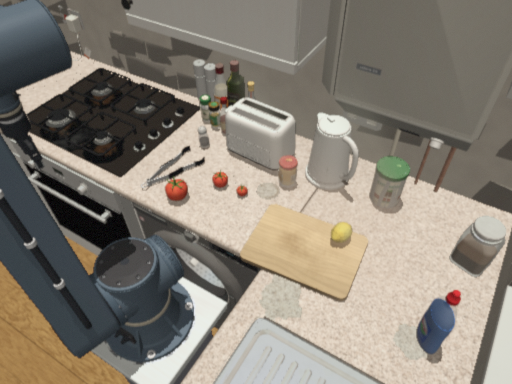

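View pics/top1.png

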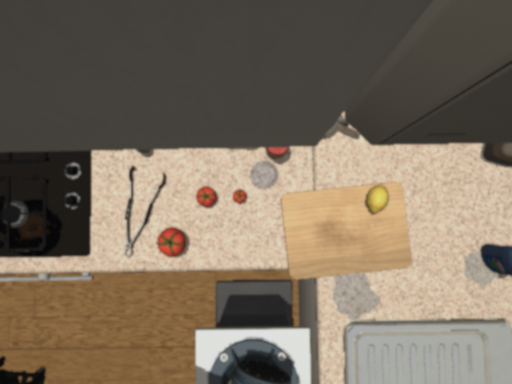

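Both pictures are clear. Tongs: hinge near top (128,252), jaws at (131,168) and (165,175), so they point away from the robot. Red candidates in top (scene): large tomato (172,241) / (177,190), medium tomato (206,196) / (220,180), small tomato (240,196) / (242,190), and the red jar lid (278,150). Widths are about 28, 21 and 14 px at 2.8 mm/px, so the 58 mm one is at top (206,196).

Run:
```python
from h import *
s=status.get_state(); print(s["t"],np.round(s["ee_pos"],4),np.round(s["ee_rot"],3).tolist(),s["width"],np.round(s["ft_force"],2))
m=camera_model("wrist"); print(m["vfov"],m["cx"],m["cy"],np.round(m["pose"],3).tolist())
for n,px,z in(("hinge",(128,250),.013),("jl",(131,168),.02),("jr",(165,175),.02)): print(n,atz("top",px,z).round(3))
print("mid",tri([("top",(206,196)),("scene",(220,180))]).round(3))
print("big",tri([("top",(172,241)),("scene",(177,190))]).round(3))
print("small",tri([("top",(240,196)),("scene",(242,190))]).round(3))
print("board",[atz("top",p,.022).round(3).tolist() for p in((282,196),(402,182),(411,268),(290,278))])
b=cv2.imread("pics/top1.png")[140:270,100:260]; cv2.imwrite("pics/crop1.png",cv2.resize(b,None,fx=4.5,fy=4.5,interpolation=cv2.INTER_CUBIC))
```

```text
0.9 [0.1374 0.5067 0.2313] [[-0.965, 0.262, -0.0], [0.262, 0.965, -0.0], [0.0, -0.0, -1.0]] 0.0851952662555952 [-0.17  0.56 -0.68]
59.48964199697375 248.0799517966334 190.55375376785233 [[0.262, 0.919, 0.295, 0.062], [0.965, -0.249, -0.08, 0.526], [-0.0, 0.306, -0.952, 0.374], [0.0, 0.0, 0.0, 1.0]]
hinge [0.375 0.342 0.013]
jl [0.604 0.332 0.02 ]
jr [0.582 0.237 0.02 ]
mid [0.521 0.123 0.018]
big [0.398 0.217 0.029]
small [0.519 0.028 0.02 ]
board [[0.517, -0.09, 0.022], [0.551, -0.425, 0.022], [0.313, -0.44, 0.022], [0.291, -0.107, 0.022]]
```

View pics/crop1.png

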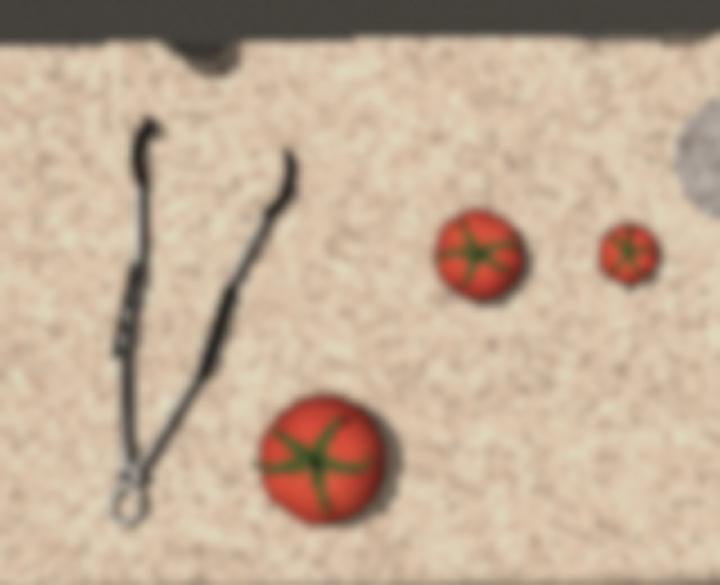

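The crop shows grips at crop (128,310) and (220,332), pin near (135,465), tips at (150,125) and (288,155). The middle tomato is about 90 px wide (55 mm), against 125 px (76 mm) for the large one and 60 px (37 mm) for the small one, so the choice stands.

Run:
```python
from h import *
def c(p,z): return atz("top",(100+(p[0]+.5)/4.5-.5,140+(p[1]+.5)/4.5-.5),z)
pin=c((135,465),.013); tl=c((150,128),.02); tr=c((288,155),.02)
gl=c((128,310),.018); gr=c((220,332),.018)
d=(tl+tr)/2-pin; print(np.linalg.norm(d[:2]),np.degrees(np.arctan2(d[1],d[0])))
g=(gl+gr)/2; u=d[:2]/np.linalg.norm(d[:2]); print("grip",g,"pin+100",pin[:2]+.1*u, np.linalg.norm(gl-gr))
e=(gl-gr); print("from grips",np.degrees(np.arctan2(-e[0],e[1])))
s=status.get_state(); print(np.array(s["ee_rot"]).T@(np.array([*g[:2],.2])-s["ee_pos"])*100)
```

```text
0.20751605065832215 -15.124184668562078
grip [0.48287508 0.31222485 0.018     ] pin+100 [0.49055819 0.31168721] 0.05919041349933457
from grips -14.327880884400079
[-38.43292735  -9.72257117   3.12937145]
```

Request:
move_arm --pt "-3.5 -0.9 0.3" --pt "-3.5 -0.9 0.3" --pt "-3.5 -0.9 0.3" --pt "-3.5 -0.9 0.3" --pt "-3.5 -0.9 0.3" --pt "-3.5 -0.9 0.3" --pt "-3.5 -0.9 0.3" --pt "-3.5 -0.9 0.3" --pt "-3.5 -0.9 0.3" --pt "-3.5 -0.9 0.3" --pt "-3 -0.7 0" --pt "0 0 0" --twist '[0,0,0,0,0,0,0,0,0,0,0,0]' --grip 1.0

```text
t: 2.1
ee_pos: [0.4816, 0.3119, 0.2008]
ee_rot: [[-0.964, 0.265, 0.001], [0.265, 0.964, -0.001], [-0.001, -0.0, -1.0]]
ft_force: [0.2, 0.7, 0.4]
width: 0.085
grasp_force: 0.0
```

Run:
```python
from h import *
m=camera_model("wrist")
a=snapshot("wrist"); cv2.imwrite("pics/w1.png",a[:,:,::-1])
s=status.get_state(); print(s["t"],np.round(s["ee_pos"],4),np.round(s["ee_rot"],3).tolist())
print(m["vfov"],m["cx"],m["cy"],np.round(m["pose"],4).tolist())
for n in("tongs","tongs_left","tongs_right","tomato"):
    for r in finder.trace("wrist",n): print(n,round(r["conf"],2),np.round(r["centre"],1))
```

```text
2.15 [0.48   0.3126 0.2008] [[-0.964, 0.264, -0.0], [0.264, 0.964, -0.0], [0.0, -0.0, -1.0]]
59.48964199697375 248.0799517966334 190.55375376785233 [[0.2653, 0.9177, 0.2956, 0.406], [0.9642, -0.2524, -0.0818, 0.3312], [-0.0005, 0.3067, -0.9518, 0.3435], [0.0, 0.0, 0.0, 1.0]]
tongs 0.87 [278.3 140.3]
tongs 0.54 [281.6 328.5]
tongs_left 0.86 [282.6 162.2]
tongs_left 0.23 [229.3 148.1]
tongs_right 0.62 [222.3 168. ]
tomato 0.85 [ 14.3 262.8]
tomato 0.57 [117.1 104.3]
tomato 0.51 [227.8 147.9]
```

View pics/w1.png

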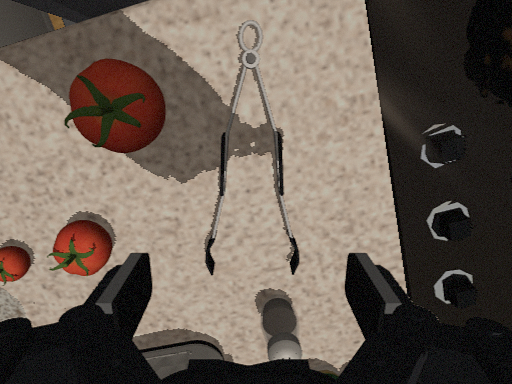

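The wrist picture shows the tongs whole: pin (251,59), grips about (224,163) and (279,163), tips (210,273) and (296,273). The salt shaker is just beyond the jaws at (280,330). Tomatoes: large (117,105), medium (83,247), small (12,263).

Run:
```python
from h import *
w=lambda p,z: atz("wrist",p,z)
pin=w((251,59),.02); tl=w((296,272),.026); tr=w((210,272),.026)
g=np.array([w(p,.026) for p in((224,132),(224,195),(279,132),(280,195))])
d=(tl+tr)/2-pin; print(np.linalg.norm(d[:2]),np.degrees(np.arctan2(d[1],d[0])),np.linalg.norm(tl-tr))
u=d[:2]/np.linalg.norm(d[:2]); print(g.round(4)); print("grip",g.mean(0),"pin+100",pin[:2]+.1*u,(tl+tr)[:2]/2-.122*u)
s=status.get_state(); gc=(pin[:2]+.1*u+(tl+tr)[:2]/2-.122*u)/2
print(np.array(s["ee_rot"]).T@(np.array([*gc,.004])-s["ee_pos"])*100, "tool y ang",np.degrees(np.arctan2(-s["ee_rot"][0][1],s["ee_rot"][1][1])))
print("tomato mid from silhouettes:",w((83,247),.031), "big",w((117,105),.038),"small",w((10,263),.018),"salt foot",w((277,300),0),"salt top",w((285,347),.09))
for r in finder.trace("wrist","salt_shaker")[:1]: print(r["conf"],r["centre"])
r=finder.trace("wrist","tomato")
for q in r:
    ys,xs=np.nonzero(q["pixels"]); print(q["conf"],xs.min(),xs.max(),ys.min(),ys.max())
```

```text
0.21473951058131943 -14.421448425409471 0.09275959055056009
[[0.4392 0.2995 0.026 ]
 [0.4993 0.2818 0.026 ]
 [0.4527 0.3495 0.026 ]
 [0.5139 0.3358 0.026 ]]
grip [0.47628248 0.31663473 0.026     ] pin+100 [0.48038537 0.31584261] [0.47335366 0.31765085]
[ 0.16933718  0.23156521 19.73755857] tool y ang -15.1196831728625
tomato mid from silhouettes: [0.51413397 0.12571545 0.031     ] big [0.39030915 0.21604282 0.038     ] small [0.51591383 0.03199555 0.018     ] salt foot [0.65152172 0.30153204 0.        ] salt top [0.63841514 0.30482436 0.09      ]
0.82 [279.5, 329.4]
0.85 0 30 246 281
0.57 65 165 59 152
0.51 206 299 20 275
```

Request:
move_arm --pt "0.2 0.2 3" --pt "0.2 0.1 4" --pt "0 0 4" --pt "0 0 4" --pt "0 0 2.5" --pt "0 0 1.5" --pt "0 0 0.5" --pt "0 0 0" --twist '[0.7,0,0,0,0,0,0,0]'

```text
t: 3.25
ee_pos: [0.4751, 0.3177, 0.0061]
ee_rot: [[-0.962, 0.273, -0.001], [0.273, 0.962, -0.001], [0.001, -0.001, -1.0]]
ft_force: [0.1, 0.2, 0.8]
width: 0.0852
grasp_force: 0.0
```

Run:
```python
from h import *
a=snapshot("wrist"); cv2.imwrite("pics/w2.png",a[:,:,::-1])
s=status.get_state(); print(s["t"],np.round(s["ee_pos"],4),np.round(s["ee_rot"],3).tolist(),s["ft_force"])
```

```text
3.3 [0.4757 0.318  0.0069] [[-0.962, 0.273, 0.0], [0.273, 0.962, 0.0], [-0.0, 0.0, -1.0]] [ 0.28428808  0.30164944 -0.18615675]
```

View pics/w2.png

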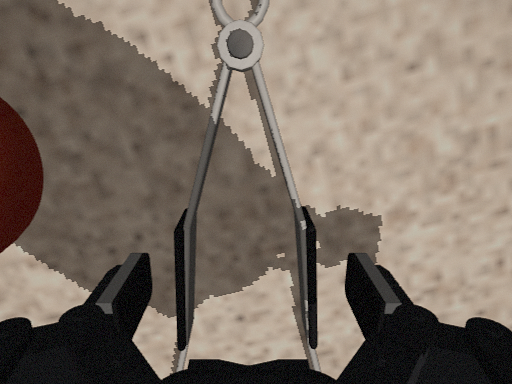

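The picture shows the grips centred between the open pads (grips at columns 186 and 310, pads at 150 and 347) and well placed along their length, so I'm squeezing to about 55 mm.

Request:
move_arm --pt "0 0 0.3" --pt "0 0 0" --pt "0 0 0" --pt "0 0 0" --pt "0 0 0" --pt "0 0 0" --twist '[-1,0,0,0,0,0]' --grip 0.63

```text
t: 3.9
ee_pos: [0.4767, 0.3181, 0.0047]
ee_rot: [[-0.967, 0.257, 0.002], [0.257, 0.967, 0.001], [-0.002, 0.002, -1.0]]
ft_force: [0.0, -1.3, 4.6]
width: 0.0537
grasp_force: 9.5
```

Request:
move_arm --pt "0 0 -0.5" --pt "0 0 -1" --pt "0 0 -1.5" --pt "0 0 -2" --pt "0 0 -2" --pt "0 0 -2" --pt "0 0 -1.5" --pt "0 0 -1" --pt "0 0 -0.5" --pt "0 0 0" --pt "0 0 0" --twist '[0,0,0,0,0,0,0,0,0,0,0]'

```text
t: 5.0
ee_pos: [0.4754, 0.3173, 0.1227]
ee_rot: [[-0.966, 0.257, -0.001], [0.257, 0.966, -0.001], [0.001, -0.001, -1.0]]
ft_force: [-0.3, 0.1, -1.0]
width: 0.0539
grasp_force: 8.0
```

Run:
```python
from h import *
a=snapshot("wrist"); b=snapshot("scene"); cv2.imwrite("pics/w3.png",np.hstack([a[:,:,::-1],cv2.resize(b[110:270,100:260],(384,384))[:,:288,::-1]]))
s=status.get_state(); print(s["t"],np.round(s["ee_pos"],4),np.round(s["ee_rot"],3).tolist(),s["ft_force"],s["width"])
```

```text
5.1 [0.4753 0.3172 0.1225] [[-0.966, 0.257, -0.001], [0.257, 0.966, -0.001], [0.001, -0.001, -1.0]] [-0.52394034 -0.11024227 -2.24422108] 0.05413267391616745
```

View pics/w3.png

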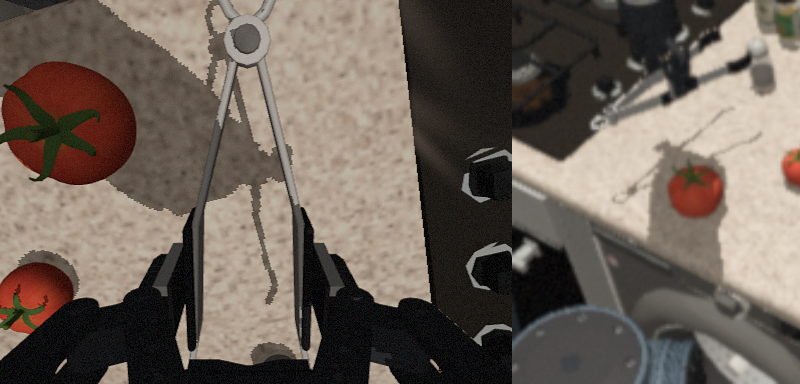

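The tongs hang level in the fingers: pin (247,41), grips between the pads at (195,280) and (303,280). The scene crop shows them clear of the worktop and of the salt shaker. Next I fix the tomato's position and the carrying pose.

Run:
```python
from h import *
from scipy.optimize import least_squares
# wrist pose for w1 saved by hand
m1=dict(camera_model("wrist")); m1["pose"]=[[0.2653,0.9177,0.2956,0.406],[0.9642,-0.2524,-0.0818,0.3312],[-0.0005,0.3067,-0.9518,0.3435],[0,0,0,1]]
S=[("scene","pics/scene1.png",None,(220,180)),("top","pics/top1.png",None,(206,196)),("wrist","pics/w1.png",m1,(90,245))]
th=np.radians(np.arange(0,360,15)); sph=np.array([[np.cos(a)*np.cos(b),np.sin(a)*np.cos(b),np.sin(b)] for b in np.radians(np.arange(-80,90,10)) for a in th])*[.0285,.0285,.031]
obs=[]
for cam,f,m,p in S:
    im=cv2.imread(f).astype(int); red=((im[:,:,2]>1.7*im[:,:,1])&(im[:,:,2]>60)).astype(np.uint8)
    red=cv2.morphologyEx(red,cv2.MORPH_CLOSE,np.ones((5,5)) if cam=="top" or cam=="scene" else np.ones((15,15)))
    n,l,st,_=cv2.connectedComponentsWithStats(red); k=l[p[1],p[0]]; x,y,w,h,_=st[k]; obs.append((cam,m,[x-.5,x+w-.5,y-.5,y+h-.5])); print(cam,x,w,y,h)
def box(c,cam,m):
    q=np.array([proj(cam,c+s,m) for s in sph]); return np.array([q[:,0].min(),q[:,0].max(),q[:,1].min(),q[:,1].max()])
for sel in([0],[1],[2],[0,1,2]):
    r=least_squares(lambda v: np.concatenate([box(np.array([v[0],v[1],.031]),obs[i][0],obs[i][1])-obs[i][2] for i in sel]),[.517,.125]); print(sel,r.x.round(4),r.fun.round(1))
t=r.x
s=status.get_state(); p=np.array(s["ee_pos"]);R=np.array(s["ee_rot"])
pin=atz("wrist",(247,41),p[2]-.0045+.02); a=np.array([0,0]); 
g=np.mean([atz("wrist",q,p[2]-.0045+.026) for q in((195,208),(195,348),(303,208),(304,348))],0)
print("pin in tool",R.T@(pin-p)*1000,"grip",R.T@(g-p)*1000)
```

```text
scene 213 14 173 14
top 0 512 0 384
wrist 53 59 220 56Traceback (most recent call last):
  File "<stdin>", line 15, in <module>
    return func(*args, **kwargs)
    result = trf(vector_fun.fun, vector_fun.jac, x0, f0, J0, lb, ub, ftol, xtol,
                 gtol, max_nfev, x_scale, loss_function, tr_solver,
                 tr_options.copy(), verbose, callback=callback_wrapped)
    return trf_no_bounds(
        fun, jac, x0, f0, J0, ftol, xtol, gtol, max_nfev, x_scale,
        loss_function, tr_solver, tr_options, verbose, callback=callback)
    J = jac(x)
    self._update_jac()
    ~~~~~~~~~~~~~~~~^^
    self.J = self.jac_wrapped(xp_copy(self.x), f0=self.f)
             ~~~~~~~~~~~~~~~~^^^^^^^^^^^^^^^^^^^^^^^^^^^^
    J, dct = approx_derivative(
             ~~~~~~~~~~~~~~~~~^
        self.fun,
        ^^^^^^^^^
    ...<2 lines>...
        **self.finite_diff_options,
        ^^^^^^^^^^^^^^^^^^^^^^^^^^^
    )
    ^
    J, _nfev = _dense_difference(fun_wrapped, x0, f0, h,
               ~~~~~~~~~~~~~~~~~^^^^^^^^^^^^^^^^^^^^^^^^
                             use_one_sided, method,
                             ^^^^^^^^^^^^^^^^^^^^^^
                             mf)
                             ^^^
    df = [f_eval - f0 for f_eval in f_evals]
                                    ^^^^^^^
    f = np.atleast_1d(self.fun(x, *self.args, **self.kwargs))
                      ~~~~~~~~^^^^^^^^^^^^^^^^^^^^^^^^^^^^^^
    return np.atleast_1d(self.fun(x))
                         ~~~~~~~~^^^
    return self.f(x, *self.args, **self.kwargs)
           ~~~~~~^^^^^^^^^^^^^^^^^^^^^^^^^^^^^^
  File "<stdin>", line 15, in <lambda>
  File "<stdin>", line 13, in box
  File "h.py", line 9, in proj
    m=m or camera_model(cam); f=192/np.tan(np.radians(m["vfov"])/2); T=np.array(m["pose"])
           ~~~~~~~~~~~~^^^^^
ValueError: time passes only in moves, steps and waits
```

```bash
cat > fit.py <<'E'
from h import *
from scipy.optimize import least_squares
M={c:dict(camera_model(c)) for c in("scene","top","wrist")}
def redbox(f,p,k):
    im=(cv2.imread(f) if isinstance(f,str) else f).astype(int); red=((im[:,:,2]>1.7*im[:,:,1])&(im[:,:,2]>60)).astype(np.uint8)
    red=cv2.morphologyEx(red,cv2.MORPH_CLOSE,np.ones((k,k)))
    n,l,st,ce=cv2.connectedComponentsWithStats(red)
    k=min((i for i in range(1,n) if st[i,4]>40),key=lambda i:np.hypot(*(ce[i]-p)))
    x,y,w,h,_=st[k]; return np.array([x-.5,x+w-.5,y-.5,y+h-.5])
sph=np.array([[np.cos(a)*np.cos(b),np.sin(a)*np.cos(b),np.sin(b)] for b in np.radians(np.arange(-80,90,10)) for a in np.radians(np.arange(0,360,15))])*[.0285,.0285,.031]
def box(c,m):
    q=np.array([proj("",c+s,m) for s in sph]); return np.array([q[:,0].min(),q[:,0].max(),q[:,1].min(),q[:,1].max()])
E
python3 - <<'E'
from fit import *
m1=dict(M["wrist"]); m1["pose"]=[[0.2653,0.9177,0.2956,0.406],[0.9642,-0.2524,-0.0818,0.3312],[-0.0005,0.3067,-0.9518,0.3435],[0,0,0,1]]
obs=[(M["scene"],redbox("pics/scene1.png",(220,180),5)),(M["top"],redbox("pics/top1.png",(206,196),5)),(m1,redbox("pics/w1.png",(83,247),15))]
for sel in([0],[1],[2],[0,1,2]):
    r=least_squares(lambda v: np.concatenate([box(np.array([v[0],v[1],.031]),obs[i][0])-obs[i][1] for i in sel]),[.517,.125]); print(sel,r.x.round(4),r.fun.round(1))
s=status.get_state(); p=np.array(s["ee_pos"]);R=np.array(s["ee_rot"]); w=M["wrist"]
pin=atz("",(247,41),p[2]-.0045+.02,w)
g=np.mean([atz("",q,p[2]-.0045+.026,w) for q in((195,208),(195,348),(303,208),(304,348))],0)
print("pin in tool",R.T@(pin-p)*1000,"grip",R.T@(g-p)*1000)
E
```

```text
[0] [0.5119 0.1185] [-1.1  1.1 -1.5  1.4]
[1] [0.5193 0.1206] [-0.8  0.9 -0.3  0.3]
[2] [0.517  0.1241] [-1.6  1.8 -0.5  0.6]
[0, 1, 2] [0.5172 0.1234] [-1.3  0.8 -2.9 -0.  -1.9 -0.1  0.5  1.  -2.2  1.2 -0.1  0.9]
pin in tool [ 91.6562435   -1.82778425 -15.41096849] grip [ -1.54978901  -0.99077774 -21.50031072]
```

Request:
move_arm --pt "0 0 0" --pt "0 0 0" --pt "0 0 0" --pt "0 0 0" --pt "0 0 0" --twist '[-3,-6,-7,-6,-3]'

```text
t: 5.6
ee_pos: [0.4754, 0.3173, 0.1225]
ee_rot: [[-0.984, -0.18, -0.001], [-0.18, 0.984, -0.001], [0.001, -0.001, -1.0]]
ft_force: [0.3, -0.3, -1.3]
width: 0.0541
grasp_force: 8.0
```

Request:
move_arm --pt "0.5 -1 0" --pt "1 -2 0" --pt "1.3 -2.6 0" --pt "1.5 -3.1 0" --pt "1.5 -3.1 0" --pt "1.5 -3.1 0" --pt "1.2 -2.5 0" --pt "0.7 -1.4 0" --pt "0.4 -1 0" --pt "0 0 0" --pt "0 0 0" --twist '[0,0,0,0,0,0,0,0,0,0,0]'

```text
t: 6.7
ee_pos: [0.4163, 0.1059, 0.1233]
ee_rot: [[-0.985, -0.175, 0.0], [-0.175, 0.985, 0.0], [-0.0, 0.0, -1.0]]
ft_force: [0.7, -0.4, -1.9]
width: 0.0543
grasp_force: 8.0
```

Run:
```python
from h import *
a=snapshot("top"); b=snapshot("scene")
cv2.imwrite("pics/t4.png",a[:,:,::-1]); cv2.imwrite("pics/s4.png",b[:,:,::-1])
z=lambda im,x,y:cv2.resize(im[y:y+100,x:x+100,::-1],(400,400),interpolation=cv2.INTER_CUBIC)
cv2.imwrite("pics/c4.png",np.hstack([z(a,160,150),z(b,170,130)]))
s=status.get_state(); print(s["t"],np.round(s["ee_pos"],4),np.round(s["ee_rot"],3).tolist(),s["width"])
```

```text
6.8 [0.4163 0.1064 0.1232] [[-0.984, -0.176, 0.0], [-0.176, 0.984, 0.0], [-0.0, 0.0, -1.0]] 0.05401386071038759
```

View pics/c4.png

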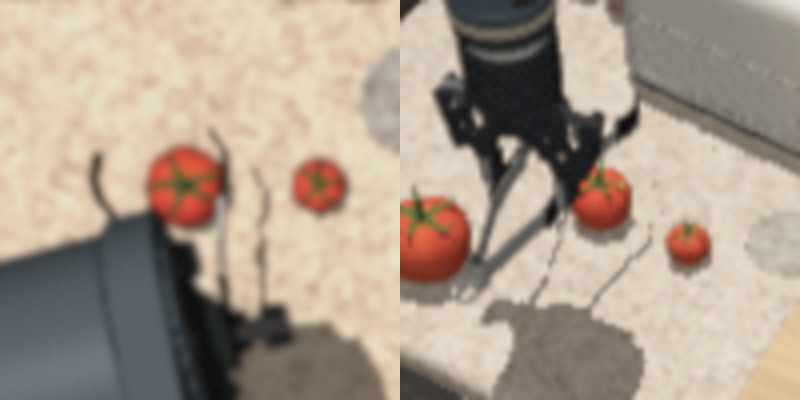

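The crop shows the tongs open above the tomato. In the top half, the left tip is at crop (97,155), the right tip at (213,131) and the tomato at (185,187). I'm computing the jaw centre at jaw height.

Run:
```python
from fit import *
s=status.get_state(); p=np.array(s["ee_pos"]);R=np.array(s["ee_rot"])
c=lambda x,y: atz("",(160+(x+.5)/4-.5,150+(y+.5)/4-.5),p[2]-.0045+.022,M["top"])
l,r=c(97,155),c(213,131); m=(l+r)/2; print(l,r,np.linalg.norm(l-r))
print("tips in tool mm",R.T@(l-p)*1000,R.T@(r-p)*1000,R.T@(m-p)*1000)
t=least_squares(lambda v: box(np.array([v[0],v[1],.031]),M["top"])-redbox("pics/t4.png",(206,196),5),[.517,.125]).x; print("tomato now top",t)
for T in(t,[.5172,.1232]): print("tomato in tool mm",R.T@(np.array([*T,.031])-p)*1000)
```

```text
[0.53421902 0.16363312 0.14074043] [0.54807864 0.09042293 0.14074043] 0.07451054298179975
tips in tool mm [-126.15972856   35.61308957  -17.4840131 ] [-126.90640852  -38.89371126  -17.49471779] [-126.53306854   -1.64031085  -17.48936544]
tomato now top [0.51930871 0.12056697]
tomato in tool mm [-103.88690353   -4.16899159   92.24875784]
tomato in tool mm [-102.27498488   -1.20567477   92.24904765]
```

Request:
move_arm --pt "0.1 -0.1 0.5" --pt "0 0 1" --pt "0 0 1.5" --pt "0 0 1.5" --pt "0 0 1.5" --pt "0 0 1.5" --pt "0 0 1.3" --pt "0 0 0.9" --pt "0 0 0.4" --pt "0 0 0" --pt "0 0 0" --twist '[0,0,0,0,0,0,0,0,0,0,0]'

```text
t: 7.9
ee_pos: [0.4154, 0.1047, 0.0225]
ee_rot: [[-0.984, -0.176, 0.0], [-0.176, 0.984, 0.0], [-0.0, -0.0, -1.0]]
ft_force: [0.0, -0.1, -0.9]
width: 0.0538
grasp_force: 8.0
```

Run:
```python
from fit import *
a=snapshot("top"); b=snapshot("scene")
cv2.imwrite("pics/t5.png",a[:,:,::-1])
z=lambda im,x,y:cv2.resize(im[y:y+80,x:x+80,::-1],(400,400),interpolation=cv2.INTER_CUBIC)
cv2.imwrite("pics/c5.png",np.hstack([z(a,165,150),z(b,185,140)]))
s=status.get_state(); p=np.array(s["ee_pos"]);R=np.array(s["ee_rot"]); print(s["t"],p.round(4),s["width"],np.round(s["ft_force"],1))
t=least_squares(lambda v: box(np.array([v[0],v[1],.031]),M["top"])-redbox("pics/t5.png",(206,196),5),[.517,.125]).x; print("tomato now top",t)
```

```text
8.0 [0.4156 0.1047 0.0228] 0.05390714737660573 [-0.3 -0.5 -1.3]
tomato now top [0.51930871 0.12056697]
```

View pics/c5.png

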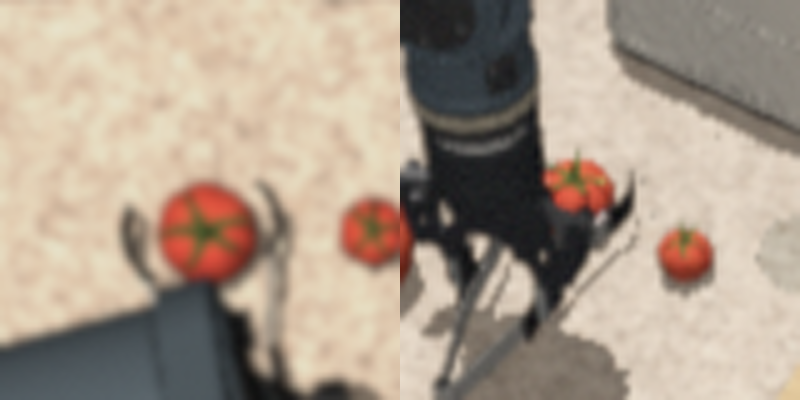

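The crops show the tomato (crop (207,232)) between the jaws, with the left gap a little wider than the right. I'm shifting 2 mm and closing.

Request:
move_arm --pt "0 -0.2 0" --pt "0 0 0" --twist '[0,0]'

```text
t: 8.2
ee_pos: [0.4158, 0.1025, 0.0226]
ee_rot: [[-0.984, -0.176, 0.001], [-0.176, 0.984, -0.0], [-0.001, -0.0, -1.0]]
ft_force: [-0.1, -0.2, -0.7]
width: 0.0542
grasp_force: 8.0
```

Request:
move_arm --pt "0 0 0" --pt "0 0 0" --pt "0 0 0" --pt "0 0 0" --pt "0 0 0" --pt "0 0 0" --pt "0 0 0" --pt "0 0 0" --twist '[0,0,0,0,0,0,0,0]' --grip 0.35

```text
t: 9.0
ee_pos: [0.4156, 0.1026, 0.0223]
ee_rot: [[-0.984, -0.176, 0.0], [-0.176, 0.984, -0.0], [-0.0, -0.0, -1.0]]
ft_force: [0.7, -1.0, -0.0]
width: 0.0397
grasp_force: 60.4
```

Request:
move_arm --pt "0 0 -0.3" --pt "0 0 -0.6" --pt "0 0 -1" --pt "0 0 -1.5" --pt "0 0 -2" --pt "0 0 -2" --pt "0 0 -2" --pt "0 0 -2" --pt "0 0 -1.6" --pt "0 0 -1" --pt "0 0 -0.5" --pt "0 0 0" --twist '[0,0,0,0,0,0,0,0,0,0,0,0]'

```text
t: 10.2
ee_pos: [0.4157, 0.1027, 0.1678]
ee_rot: [[-0.984, -0.176, 0.001], [-0.176, 0.984, 0.0], [-0.001, -0.0, -1.0]]
ft_force: [0.0, -0.8, -2.7]
width: 0.0402
grasp_force: 60.6
```

Request:
move_arm --pt "0 0 -0.5" --pt "0 0 -1.5" --pt "0 0 -1.5" --pt "0 0 -1.5" --pt "0 0 -0.5" --pt "0 0 0" --twist '[0,0,0,0,0,0]'

```text
t: 10.8
ee_pos: [0.4157, 0.1027, 0.2224]
ee_rot: [[-0.984, -0.176, 0.0], [-0.176, 0.984, -0.0], [-0.0, -0.0, -1.0]]
ft_force: [0.1, -0.6, -2.7]
width: 0.0401
grasp_force: 60.8
```

Run:
```python
from fit import *
a=snapshot("top"); b=snapshot("scene")
cv2.imwrite("pics/t6.png",a[:,:,::-1])
z=lambda im,x,y:cv2.resize(im[y:y+100,x:x+100,::-1],(400,400),interpolation=cv2.INTER_CUBIC)
cv2.imwrite("pics/c6.png",np.hstack([z(a,155,140),z(b,170,110)]))
s=status.get_state(); p=np.array(s["ee_pos"]);R=np.array(s["ee_rot"]); print(s["t"],p.round(4),s["width"],s["grasp_force"],np.round(s["ft_force"],1))
```

```text
10.9 [0.4152 0.1025 0.2215] 0.04014132906949149 60.76184069272131 [-1.6 -0.6 -2.8]
```

View pics/c6.png

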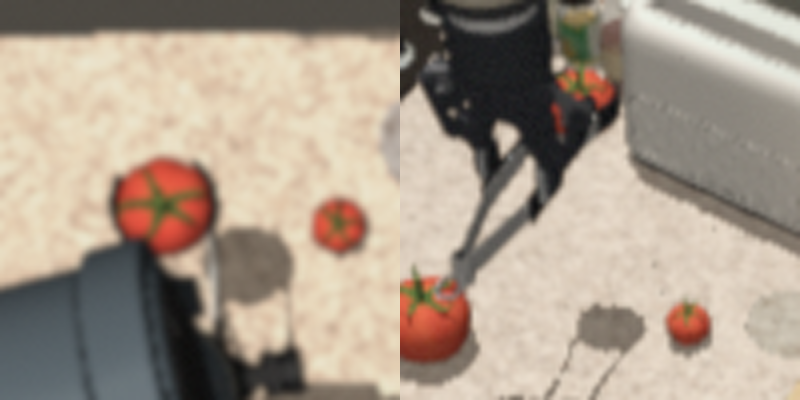

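The tomato is held upright between both jaws, clear of the worktop: top crop (165,205), its shadow off to the side. Next I swing it over the board, keeping away from the jar and the lemon.

Request:
move_arm --pt "0.05 -0.5 0" --pt "0.1 -1 0" --pt "0.16 -1.6 0" --pt "0.16 -1.6 0" --pt "0.16 -1.6 0" --pt "0.16 -1.6 0" --pt "0.16 -1.6 0" --pt "0.16 -1.6 0" --pt "0.16 -1.6 0" --pt "0.16 -1.6 0" --pt "0.16 -1.6 0" --pt "0.16 -1.6 0" --twist '[0.6,1.2,2,2,2,2,2,2,2,2,2,2]'

```text
t: 12.1
ee_pos: [0.3982, -0.0727, 0.222]
ee_rot: [[-0.979, 0.205, -0.001], [0.205, 0.979, -0.0], [0.001, -0.0, -1.0]]
ft_force: [1.7, -0.6, -2.9]
width: 0.04
grasp_force: 60.8
```

Request:
move_arm --pt "0.16 -1.6 0" --pt "0.16 -1.6 0" --pt "0.16 -1.6 0" --pt "0.16 -1.6 0" --pt "0.16 -1.6 0" --pt "0.16 -1.6 0" --pt "0.16 -1.6 0" --pt "0.16 -1.6 0" --pt "0.1 -1 0" --pt "0.05 -0.5 0" --pt "0 0 0" --pt "0 0 0" --twist '[2,2,2,2,2,2,2,2,1.2,0.6,0,0]'

```text
t: 13.3
ee_pos: [0.3376, -0.2006, 0.2223]
ee_rot: [[-0.871, 0.492, -0.0], [0.492, 0.871, 0.0], [0.0, 0.0, -1.0]]
ft_force: [-0.9, -0.8, -2.4]
width: 0.0397
grasp_force: 60.8
```

Run:
```python
from fit import *
a=snapshot("top"); b=snapshot("scene")
z=lambda im,x,y:cv2.resize(im[y:y+150,x:x+150,::-1],(400,400),interpolation=cv2.INTER_CUBIC)
cv2.imwrite("pics/c7.png",np.hstack([z(a,270,150),z(b,230,150)]))
for n in("tomato","lemon"):
    for r in finder.trace("top",n): print(n,round(r["conf"],2),np.round(r["centre"],1),atz("",r["centre"],.23,M["top"]))
s=status.get_state(); p=np.array(s["ee_pos"]);R=np.array(s["ee_rot"]); print(s["t"],p.round(4),s["width"],s["grasp_force"],np.round(s["ft_force"],1)); print("jaw",p+R@[-.1035,0,-.018])
```

```text
tomato 0.88 [170.1 238.9] [0.4116569  0.18108917 0.23      ]
tomato 0.84 [357.7 225.2] [ 0.43575033 -0.24850078  0.23      ]
tomato 0.48 [240.2 197.7] [0.50334326 0.01908406 0.23      ]
lemon 0.85 [376.3 199. ] [ 0.49492425 -0.29305728  0.23      ]
lemon 0.52 [333.2 226. ] [ 0.43486338 -0.19257679  0.23      ]
13.5 [ 0.3377 -0.2004  0.2223] 0.040058421943021776 60.76792450156063 [ 0.2  0.5 -2.2]
jaw [ 0.42787184 -0.25121572  0.24029581]
```

View pics/c7.png

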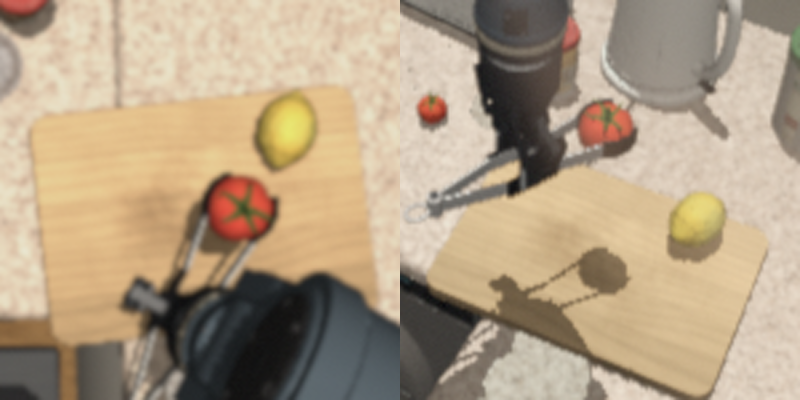

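The tomato is gripped over the middle of the board (top crop (240,208)), with its underside near z = 0.20, about 18 cm above the board. The lemon is untouched. I'll let it settle, then hand in.

Request:
move_arm --pt "0 0 0" --pt "0 0 0" --pt "0 0 0" --pt "0 0 0" --pt "0 0 0" --twist '[0,0,0,0,0]'

```text
t: 14.0
ee_pos: [0.3375, -0.2007, 0.2223]
ee_rot: [[-0.871, 0.492, -0.0], [0.492, 0.871, -0.0], [0.0, -0.0, -1.0]]
ft_force: [-0.2, -0.1, -1.9]
width: 0.04
grasp_force: 60.8
```

```bash
python3 -c "
from h import *
print(job.job_done())"
```

```text
the job is handed in; nothing more can be done
None
```

I handed in the job at 14 s with the middle-sized tomato squeezed in the tongs, held still about 18 cm above the chopping board; the hand-in call returned no verdict.

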